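Open the sprung gluing stand and stand the carving blank in it

TASK

Draw the jaw of the gluing stand away from its fixed fence by its pull plate, against its spring, right out to its stop blocks, where it catches and stays open. Then take the wooden board from the sloping rest and stand it upright on its long thin edge in the open mouth of the stand; set it down on the floor of the mouth before letting go, do not drop it in. Do not knock over the paint tin or the small jar that stand between them.

Things in the scene. Friction and masses are not known exactly. Their poses are not given: they have to be found in the camera images.
- stand: fixed gluing stand, plywood base 240 x 160 mm, 20 mm thick, left or right of the rest. A wooden fence 160 mm wide, top 65 mm above the table, stands across it. Origin on the table's surface under the middle of the fence's -x face; y along the fence, z up; base from x = -165 to 75 mm. Two steel stop blocks (18 mm wide, tops 45 mm above the table) at y = +-71 mm, x = -90 to -106 mm stop the jaw
- mouth (a point): middle of the open mouth, on its floor 20 mm above the table, 34 mm to -x of the fence's face; axes as the stand's. The mouth is the space between fence (stand's x = 0) and jaw's face (x = -4 mm shut, -64 mm fully open); a board stands there with its length along y
- jaw (a joint): travel of the sliding jaw to the stand's -x, in m: 0 shut, 0.060 at its stop. Springs pull it shut with about 12 N at first, less farther out; let go before about 0.05 it springs shut, beyond that it catches at the stop and stays. The jaw is a wooden block 160 mm wide, 24 mm thick, top 65 mm above the table; two rods (24 to 34 mm above the table, y = +-30 mm) join it to an upright pull plate
- pull_top (a point): middle of the top edge of the pull plate, 85 mm above the table, axes as the stand's; moves with the jaw. The plate is dark wood, 90 mm wide (y), 12 mm thick (x), reaching down to 25 mm above the table; between it and the jaw is a clear gap of 58 mm, open from above, for fingers
- board: loose pale wooden board 140 x 95 x 22 mm, 0.13 to 0.25 kg. Origin at its centre; x through the 22 mm thickness, y along the 140 mm length, z along the 95 mm width. It starts lying on the sloping rest, its z axis leaning 35 degrees from vertical away from the robot (towards the rest's -x), the upper long edge farthest from the robot and the upper half (about 45 mm) clear on both faces
- rest: fixed sloping rest of plywood and dark wood, 110 x 150 mm foot, about 70 mm high, in which the board leans; origin at the table's surface under its middle, x horizontal and roughly towards the robot, y along the board, z up
- paint_tin: bystander: red paint tin, 80 mm across, 100 mm high, behind the jar on the far side, origin under its middle
- jar: bystander: small amber glass jar, 44 mm across, 55 mm high, between stand and rest on the far side, origin under its middle
Things that resemble listed ones, but are neither listed nor needed, are in the scene too. Leave any grey, red or yellow look-alike of the board alone.

How it is judged:
By the outcome, as a careful person would: the job done as asked, in the order asked, and still so for the second after the job is handed in, with the robot touching nothing.
It also fails if it takes over 58 s, if anything falls off the work surface, if the arm or the gripper's body presses on something with over 40 N, if the wrist force passes 120 N, or if a joint passes its speed limit or range.

ROBOT

A 7-joint arm with a two-finger parallel gripper is mounted at the origin on the work surface. World frame = base frame: x ahead of the robot, y to its left, z up, the work surface at z = 0. Lengths are in m, angles in rad, forces in N, time in s.
With the tool pointing down it reaches from about 0.425 to 0.925 m from the base axis. Payload 6.8 kg.
Tool frame: the origin (TCP) lies on the mounting face of the last link; the fingertips stand 173 mm ahead of it and the grasp point (between the pads) lies 155 mm ahead of it; z points along the fingers, y is the line along which they close (so a half turn about z gives the same grasp; the last joint's range is limited). The gripper opens to 85 mm and grips with 20 to 120 N. Pads are 22 mm wide; open, the fingers measure 114 mm over their backs; the gripper's body (76 mm by 85 mm) begins 54 mm behind the grasp point. The pads swing forward as they close: fully open they stand 13 mm farther back than shut.
Start: joints at [1.006, 0.477, 0.022, 1.555, -0.011, 1.109, -0.083], TCP at [0.298, -0.606, 0.405] pointing down, gripper open.
Joint ranges: [-2.96, 2.96], [-0.34, 2.1], [-1.41, 1.46], [0.24, 2.44], [-1.37, 4.51], [0.17, 1.92], [-2.96, 2.96]. Speed limits (rad/s): [2.39, 2.39, 3.14, 3.14, 3.14, 3.14, 3.14].

INTERFACE

Orientations are given as a unit quaternion [w, x, y, z].
In Python, from station import bot gives the robot as it stands. The module is installed in compiled form; this text tells all that it offers.
- The arm moves only by the shell command python3 -m pendant 'ROWS' [FORCE]. ROWS is JSON, a list of rows, each a list of 5 numbers: the finger opening in m, from 0 to 0.0854, then the shift along the tool's x, y, z in m, then the turn about the tool's z in degrees. In form: [[jaw, x, y, z, yaw], ...]. A call has 1 to 12 rows; each row shifts and turns the commanded pose from where the row before left it, along the tool's axes as they then stand; what a row does not reach is not made up. A row lasts 1/12 s, in which the tool goes at most 41.7 mm and 7.16 degrees, less where a joint would pass 70% of its speed; a pose out of reach is approached as far as the arm can. A call with a gripper value outside its range is refused whole. The fingers move at their own pace and stop on an object; FORCE is the grip in N (left out, the last holds). Time passes only in rows, so rows that do not move let the fingers close. It gives the time, the measured TCP pose, the force, the opening and the grip force at its end, in the units of the state.
- bot.get_obs(): the state, without advancing time (a new reading comes with each control period).
- bot.read_camera(name): name is "side" or "top"; returns (picture, depth): 384x512x3 uint8, blue, green, red; 384x512 float32, m along the optical axis (not along the pixel's ray), 0 where there is no reading.
- bot.camera_model(name): a dict with "intrinsics" (3x3 intrinsics, pixels), "dist_coeffs" ([k1, k2, p1, p2, k3] as OpenCV has them; the pictures are not rectified), "R" (3x3) and "t" (3): a world point X has camera coordinates R X + t. Camera axes: x right, y down, z forward; pixel columns grow to the right and rows downward; lengths in m; the calibration is good to about 2 mm. A picture is of the moment at which its call begins. camera_model takes no time and is no camera call.
- bot.hand_in(): hands the job in; it is judged then, once.
Trained networks look in the newest picture that a camera, given by its name, has taken for a name from the list of things; names that differ only in an ending like _2 or _b are one class to them, and where a whole thing is asked for, a point or a joint stands for the part that bears it (a point fixed in the world has none). Each returns a list of dicts, best first, with "score" (0 to 1); they miss things now and then, are a little off and sometimes report something else, mostly with a low value. They report only what shows in the picture. A call takes as long as a camera call. They do not tell look-alikes from the thing itself.
- bot.boxes_of(name, camera): "at" ([column, row] in pixels, amid what is visible of it).
- bot.trace(name, camera): "mask" (384x512 bool, what is visible of it) and "at" ([column, row] in pixels, amid what is visible of it).
- bot.pinpoint(name, camera): "at" ([column, row] in pixels: a listed point, or the origin of a listed thing).
The state is a dict: "t": time; "q": joint angles; "joint_vel": joint speeds; "joint_torque": joint torques, N m; "eef_pos": TCP position; "tool_rot": TCP orientation; "contact_force": force on the tool from outside, world axes, zero at the start; "torque": the same for the moment, N m; "gripper_width": opening from 0.0 (shut) to 1.0 (fully open); "grasp_force": force on a finger pad.
Only numpy, scipy, OpenCV 4.12 (cv2) and the standard library are available. Lean on these libraries where they do the work, as an engineer would, in place of code of your own. Each camera call takes 0.05 s, during which the arm holds its last target. There are 200 camera calls.

## Working session

There is one attempt and no reset: what is moved stays moved. The work goes in short steps, Python scripts to look and compute and a shell command to move; the robot and the scene stay as the last step left them, time stands still between calls to the robot, and variables do not carry over. Pictures are saved under pics/ and viewed, at most 10 in all, crops included, and the job is handed in when it is done.

```bash
mkdir -p pics; cat > h.py <<'E'
import numpy as np, cv2, json
from station import bot
from scipy.spatial.transform import Rotation as Rn
def cloud(cam,depth):
    m=bot.camera_model(cam);K=np.array(m["intrinsics"]);d=np.array(m["dist_coeffs"])
    h,w=depth.shape;u,v=np.meshgrid(np.arange(w),np.arange(h))
    p=cv2.undistortPoints(np.stack([u,v],-1).reshape(-1,1,2).astype(float),K,d).reshape(h,w,2)
    X=np.dstack([p*depth[...,None],depth])
    return (X-np.array(m["t"]))@np.array(m["R"])
def look(cam):
    im,d=bot.read_camera(cam);return im,d,cloud(cam,d)
E
python3 - <<'E'
from h import *
ims=[]
for c in ["top","side"]:
    im,d,P=look(c);ims.append(im)
    np.savez(f"{c}0.npz",im=im,P=P,d=d)
    for n in ["stand","board","rest","paint_tin","jar"]:
        for r in bot.trace(n,c)[:3]:
            u,v=map(int,r["at"]);m=r["mask"]&(d>0)
            print(c,n,round(r["score"],2),u,v,P[v,u].round(3),np.median(P[m],0).round(3) if m.any() else None)
    for n in ["mouth","pull_top","stand","rest","board"]:
        for r in bot.pinpoint(n,c)[:2]:
            u,v=map(int,r["at"]);print(c,"pt",n,round(r["score"],2),u,v,P[v,u].round(3))
    cv2.imwrite(f"pics/{c}0.png",im)
o=bot.get_obs();print(o)
E
```

```text
top stand 0.71 336 163 [ 0.554 -0.208  0.019] [ 0.554 -0.202  0.022]
top board 0.94 176 212 [0.403 0.258 0.02 ] [0.397 0.245 0.021]
top board 0.93 352 255 [ 0.286 -0.249  0.019] [ 0.274 -0.241  0.022]
top board 0.71 140 283 [0.203 0.351 0.024] [0.2   0.355 0.021]
top rest 0.63 201 164 [0.542 0.188 0.035] [0.543 0.186 0.031]
top rest 0.5 271 121 [ 0.667 -0.013  0.058] [ 0.669 -0.007  0.053]
top paint_tin 0.59 264 86 [0.757 0.009 0.097] [0.756 0.008 0.097]
top jar 0.75 270 121 [ 0.668 -0.01   0.054] [ 0.669 -0.007  0.053]
top pt mouth 0.9 334 159 [ 0.566 -0.202  0.019]
top pt mouth 0.2 270 123 [ 0.663 -0.01   0.053]
top pt pull_top 0.68 339 170 [ 0.533 -0.217  0.018]
top pt stand 0.76 337 151 [ 0.579 -0.201  0.068]
top pt stand 0.28 203 155 [0.566 0.181 0.05 ]
top pt rest 0.79 202 155 [0.565 0.184 0.053]
top pt board 0.95 352 258 [ 0.278 -0.248  0.023]
top pt board 0.93 180 214 [0.398 0.246 0.024]
side stand 0.59 282 160 [ 0.512 -0.168  0.081] [ 0.55  -0.19   0.024]
side board 0.83 216 259 [0.411 0.254 0.022] [0.394 0.249 0.022]
side board 0.83 239 322 [0.208 0.354 0.019] [0.198 0.36  
[... 734 characters left out ...]
 0.02241011,  1.55541071, -0.01154584,
        1.10932487, -0.08310465]), 'joint_vel': array([-1.19905142e-03, -7.35169154e-04,  9.96740311e-04, -3.61410585e-05,
       -3.81563173e-04,  1.73470362e-03,  1.42669490e-03]), 'joint_torque': array([ 6.87829506e-04, -5.96346831e+01,  1.60705090e+00, -2.81557953e+01,
        1.25822224e-02,  1.79693925e-03, -7.21628709e-06]), 'eef_pos': array([ 0.2977403 , -0.60578932,  0.40471096]), 'tool_rot': array([-9.18734928e-06,  9.74034844e-01,  2.26398147e-01,  2.33674859e-05]), 'contact_force': array([ 0.27747048,  0.67086897, -0.24279957]), 'torque': array([ 0.00093741, -0.05203576, -0.06264275]), 'grasp_force': 0.0, 'gripper_width': 0.9998802174425847}
```

View pics/top0.png

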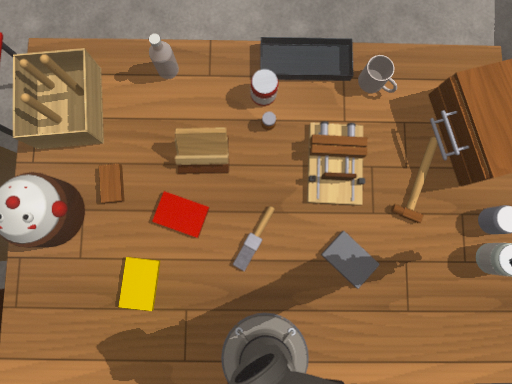

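View pics/side0.png

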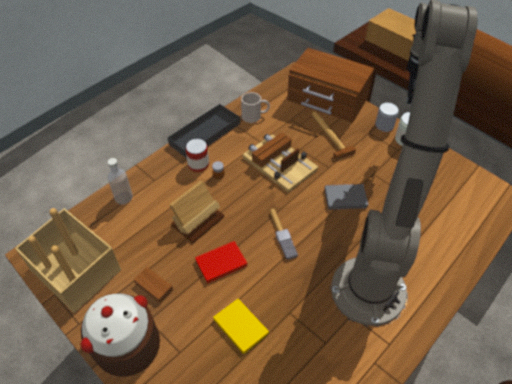

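Top view: the stand is at (337,165), with fence and jaw at row ~145 and the pull plate at (340,175) on the robot's side. The pale board in the rest is at (202,145). Board look-alikes are grey (352,258), red (180,214) and yellow (139,284), so I choose the pale one at (202,145). I'll check it in a crop and fit the geometry from depth.

```bash
python3 - <<'E'
from h import *
a=np.load("top0.npz");b=np.load("side0.npz")
c1=cv2.resize(a["im"][115:185,165:245],None,fx=4.8,fy=4.8,interpolation=cv2.INTER_CUBIC)
c2=cv2.resize(a["im"][115:215,295:380],None,fx=4.6,fy=4.6,interpolation=cv2.INTER_CUBIC)
H=max(c1.shape[0],c2.shape[0]);f=lambda c:np.vstack([c,np.zeros((H-c.shape[0],c.shape[1],3),np.uint8)])
cv2.imwrite("pics/crop.png",np.hstack([f(c1),f(c2)])); print(c1.shape,c2.shape)
P=a["P"]
def rect(m):
    q=P[m][:,:2]; r=cv2.minAreaRect((q*1000).astype(np.float32));return [np.round(x,1) for x in (r[0]+r[1]+(r[2],))],m.sum()
R=np.zeros(P.shape[:2],bool);R[110:215,290:385]=1
z=P[...,2]
print("base",rect(R&(z>.012)&(z<.028)))
for lo,hi in((.055,.072),(.075,.095)):
    m=R&(z>lo)&(z<hi)
    n,l,s,c=cv2.connectedComponentsWithStats(m.astype(np.uint8))
    for i in range(1,n):
        if s[i,4]>15: print(lo,s[i],rect(l==i),np.median(z[l==i]).round(4))
# board upper face plane
for nm,A in(("top",a),("side",b)):
    Q=A["P"];m=(abs(Q[...,0]-.56)<.1)&(abs(Q[...,1]-.19)<.12)&(Q[...,2]>.012)
    q=Q[m];print(nm,m.sum(),q.min(0).round(3),q.max(0).round(3))
    rng=np.random.default_rng(0);left=q
    for k in range(3):
        best=None
        for _ in range(600):
            s=left[rng.choice(len(left),3,False)];n=np.cross(s[1]-s[0],s[2]-s[0]);L=np.linalg.norm(n)
            if L<1e-5: continue
            n/=L;i=abs((left-s[0])@n)<.0025
            if best is None or i.sum()>best.sum(): best=i
        g=left[best];c=g.mean(0);U,S,V=np.linalg.svd(g-c);n=V[2]*np.sign(V[2][2]);print(len(g),"c",c.round(3),"n",n.round(3),"min",g.min(0).round(3),"max",g.max(0).round(3),"tilt",np.degrees(np.arccos(n[2])).round(1));left=left[~best]
        if len(left)<50:break
E
```

```text
(336, 384, 3) (460, 391, 3)
base ([np.float64(553.8), np.float64(-206.2), np.float64(157.7), np.float64(240.8), np.float64(87.6)], np.int64(2544))
0.055 [ 312  135   55   22 1000] ([np.float64(597.5), np.float64(-207.9), np.float64(156.5), np.float64(55.3), np.float64(87.5)], np.int64(1000)) 0.0643
0.055 [323 175  23   5  29] ([np.float64(502.0), np.float64(-192.5), np.float64(63.9), np.float64(7.3), np.float64(81.1)], np.int64(29)) 0.0612
0.075 [324 173  32   6 142] ([np.float64(507.3), np.float64(-203.6), np.float64(85.3), np.float64(13.3), np.float64(87.0)], np.int64(142)) 0.0838
top 2092 [0.461 0.109 0.012] [0.631 0.295 0.121]
1081 c [0.588 0.182 0.083] n [-0.816 -0.02   0.578] min [0.534 0.11  0.012] max [0.616 0.255 0.121] tilt 54.7
355 c [0.546 0.186 0.046] n [-0.869 -0.03   0.493] min [0.525 0.109 0.012] max [0.559 0.26  0.065] tilt 60.5
208 c [0.578 0.181 0.073] n [-0.729 -0.028  0.684] min [0.519 0.11  0.012] max [0.622 0.26  0.117] tilt 46.8
side 1722 [0.46  0.11  0.012] [0.635 0.297 0.123]
556 c [0.588 0.186 0.08 ] n [-0.814 -0.012  0.58 ] min [0.536 0.113 0.012] max [0.617 0.26  0.121] tilt 54.5
318 c [0.568 0.188 0.069] n [-0.742 -0.026  0.67 ] min [0.519 0.11  0.013] max [0.612 0.26  0.12 ] tilt 48.0
223 c [0.574 0.19  0.067] n [-0.728 -0.001  0.686] min [0.522 0.11  0.012] max [0.622 0.26  0.117] tilt 46.7
```

View pics/crop.png

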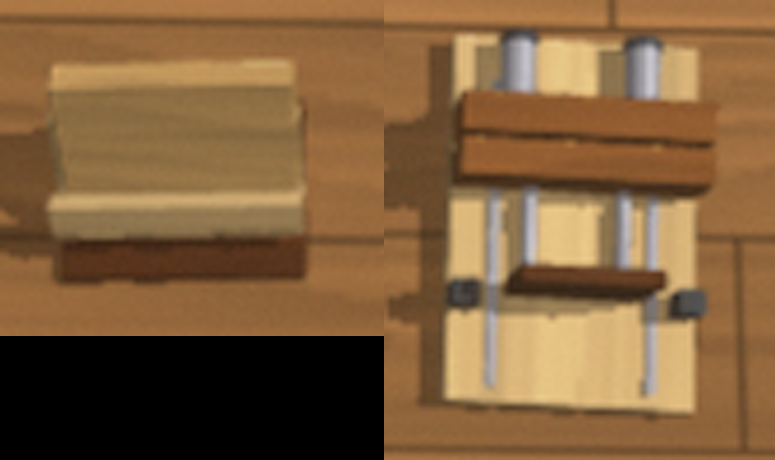

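Left crop: the pale board leans in the rest with its top edge far, so the choice holds. Right crop: the jaw is shut against the fence, and the plate and stop blocks are on the robot's side. Depth fits put the stand's origin at (0.599,-0.208) with yaw −2.4°, and the plate at (0.507,-0.204). I'll yaw first so the fingers close along the stand's x.

```bash
cat >> h.py <<'E'
def to(x,y,z,ydeg=None):
    o=bot.get_obs();w,a,b,c=o["tool_rot"];R=Rn.from_quat([a,b,c,w]).as_matrix()
    d=R.T@(np.array([x,y,z])-o["eef_pos"]);ya=np.degrees(np.arctan2(R[1,1],R[0,1]))
    print("t",round(o["t"],2),"tcp",o["eef_pos"].round(4),"yang",ya.round(2),"tool delta mm",(d*1000).round(1),"rows",np.ceil(abs(d).max()/.04),"yaw" ,None if ydeg is None else -((ydeg-ya+90)%180-90),"F",o["contact_force"].round(1),"w",round(o["gripper_width"]*85.4,1),o["grasp_force"])
E
python3 -m pendant '[[0.0854,0,0,0,-6.82],[0.0854,0,0,0,-6.82],[0.0854,0,0,0,-6.82],[0.0854,0,0,0,-6.82],[0.0854,0,0,0,-6.82],[0.0854,0,0,0,-6.82],[0.0854,0,0,0,-6.82],[0.0854,0,0,0,-6.82],[0.0854,0,0,0,-6.82],[0.06,0,0,0,0]]'
python3 -c "
from h import *
to(.507,-.204,.30,-2.4)"
```

```text
t: 1.93
eef_pos: [0.2975, -0.6059, 0.4047]
tool_rot: [0.0, 0.721, 0.693, 0.0]
contact_force: [-0.4, 0.0, -0.5]
gripper_width: 0.881
grasp_force: 0.0
t 1.93 tcp [ 0.2975 -0.6059  0.4047] yang -2.23 tool delta mm [409.8 193.7 104.8] rows 11.0 yaw 0.16896615879500132 F [-0.4  0.  -0.5] w 75.3 0.0
```

```bash
python3 -m pendant '[[0.05,20,0,0,0]]' | head -1 >/dev/null & sleep 0; wait; python3 -c "
from h import *
to(.507,-.204,.30,-2.4)"
```

```text
t 2.02 tcp [ 0.2968 -0.5696  0.4037] yang -3.06 tool delta mm [376.6 190.4 102.3] rows 10.0 yaw -0.6614540618498097 F [-0.2 -0.  -0.2] w 64.1 0.0
```

That row was meant to be in metres. It was clipped to one step, so no harm done; I'll use metres from here.

```bash
python3 -m pendant '[[0.055,0.034,0.017,0,0],[0.055,0.034,0.017,0,0],[0.055,0.034,0.017,0,0],[0.055,0.034,0.017,0.01,0],[0.055,0.034,0.017,0.015,0],[0.055,0.034,0.017,0.015,0],[0.055,0.034,0.017,0.015,0],[0.055,0.034,0.017,0.015,0],[0.055,0.034,0.017,0.015,0],[0.055,0.034,0.017,0.015,0],[0.055,0.034,0.017,0,0],[0.055,0,0,0,0]]'
python3 -c "
from h import *
to(.507,-.204,.225,-2.4)"
```

```text
t: 3.02
eef_pos: [0.5058, -0.1903, 0.3044]
tool_rot: [-0.001, 0.72, 0.694, 0.002]
contact_force: [1.2, 1.1, 1.1]
gripper_width: 0.643
grasp_force: 0.0
t 3.02 tcp [ 0.5058 -0.1903  0.3044] yang -2.03 tool delta mm [-14.1   1.5  79.4] rows 2.0 yaw 0.36624841151166265 F [1.2 1.1 1.1] w 55.0 0.0
```

```bash
python3 -m pendant '[[0.055,-0.0145,0.0015,0.02,0.4],[0.055,0,0,0.022,0],[0.055,0,0,0.022,0],[0.055,0,0,0.022,0],[0.055,0,0,0,0],[0.0,0,0,0,0],[0.0,0,0,0,0],[0.0,0,0,0,0],[0.0,0,0,0,0],[0.0,0,0,0,0],[0.0,0,0,0,0]]' 40
python3 -c "
from h import *
to(.507,-.204,.22,-2.4)"
```

```text
t: 3.93
eef_pos: [0.5059, -0.2133, 0.2208]
tool_rot: [0.003, 0.724, 0.69, 0.002]
contact_force: [9.1, -1.1, -5.7]
gripper_width: 0.134
grasp_force: 42.3
t 3.93 tcp [ 0.5059 -0.2133  0.2208] yang -2.79 tool delta mm [9.3 0.6 0.7] rows 1.0 yaw -0.3933156096951791 F [ 9.1 -1.1 -5.7] w 11.5 42.25822985172272
```

```bash
python3 -m pendant '[[0,0,-0.008,0,0],[0,0,-0.008,0,0],[0,0,-0.008,0,0],[0,0,-0.008,0,0],[0,0,-0.008,0,0],[0,0,-0.008,0,0],[0,0,-0.007,0,0],[0,0,-0.004,0,0],[0,0,-0.003,0,0],[0,0,0,0,0],[0,0,0,0,0]]'
python3 -c "
from h import *
to(.507,-.204,.22,-2.4)"
```

```text
t: 4.85
eef_pos: [0.4462, -0.2108, 0.2207]
tool_rot: [0.006, 0.724, 0.69, 0.004]
contact_force: [19.7, -4.8, -13.6]
gripper_width: 0.135
grasp_force: 45.8
t 4.85 tcp [ 0.4462 -0.2108  0.2207] yang -2.79 tool delta mm [ 9.8 60.4  1.6] rows 2.0 yaw -0.3930563903409876 F [ 19.7  -4.8 -13.6] w 11.5 45.83320140838623
```

```bash
python3 -m pendant '[[0.0,0,-0.002,0,0],[0.0,0,0,0,0],[0.0,0,0.002,0,0],[0.04,0,0,0,0],[0.04,0,0,0,0],[0.04,0,0,0,0],[0.04,0,0,-0.02,0],[0.04,0,0,-0.03,0],[0.04,0,0,-0.04,0],[0.07,0,0,-0.04,0],[0.0854,0.0,0,-0.03,0],[0.0854,0.04,0,0,0]]'
python3 -c "
from h import *
im,d,P=look('top');R=np.zeros(d.shape,bool);R[110:215,290:385]=1;z=P[...,2]
np.savez('top1.npz',im=im,P=P,d=d)
for lo,hi in((.055,.072),(.075,.095)):
    m=R&(z>lo)&(z<hi);n,l,s,c=cv2.connectedComponentsWithStats(m.astype(np.uint8))
    for i in range(1,n):
        if s[i,4]>30: print(lo,s[i],cv2.minAreaRect((P[l==i][:,:2]*1000).astype(np.float32)))
to(.609,.184,.33,1.4)"
```

```text
t: 5.85
eef_pos: [0.4438, -0.1763, 0.3847]
tool_rot: [0.006, 0.728, 0.685, 0.001]
contact_force: [2.6, -1.3, 1.2]
gripper_width: 0.876
grasp_force: 0.0
0.055 [312 135  52  12 467] ((612.4285888671875, -203.63522338867188), (147.03570556640625, 28.21290397644043), 88.04344940185547)
0.055 [311 165  33  11 275] ((523.9929809570312, -171.25596618652344), (90.02973937988281, 24.92043685913086), 87.12476348876953)
0.075 [324 194  20   5  88] ((447.6395568847656, -185.0797119140625), (52.55342102050781, 11.738125801086426), 89.37666320800781)
t 5.9 tcp [ 0.444  -0.1645  0.3822] yang -2.81 tool delta mm [356.1 147.4  53.2] rows 9.0 yaw -4.210196083761247 F [-0.3  8.6 -2. ] w 81.3 0.0
```

```bash
python3 -m pendant '[[0.0854,0.03,0.012,0,-4.2],[0.0854,0.034,0.012,0,0],[0.0854,0.034,0.012,0,0],[0.0854,0.034,0.012,0,0],[0.0854,0.034,0.012,0,0],[0.0854,0.034,0.012,0,0],[0.0854,0.034,0.012,0.01,0],[0.0854,0.034,0.012,0.01,0],[0.0854,0.034,0.012,0.01,0],[0.0854,0.034,0.012,0.01,0],[0.0854,0.02,0.012,0.01,0],[0.0854,0,0,0,0]]'
python3 -c "
from h import *
to(.609,.184,.25,1.4)"
```

```text
t: 6.9
eef_pos: [0.5683, 0.1931, 0.3267]
tool_rot: [-0.002, 0.696, 0.718, -0.0]
contact_force: [-0.5, 0.5, -0.5]
gripper_width: 0.999
grasp_force: 0.0
t 6.9 tcp [0.5683 0.1931 0.3267] yang 1.72 tool delta mm [-10.5  40.6  76.6] rows 2.0 yaw 0.3151784461391287 F [-0.5  0.5 -0.5] w 85.3 0.0
```

```bash
python3 -m pendant '[[0.0854,-0.01,0.02,0,0],[0.0854,0,0.02,0,0],[0.0854,0,0,0,0],[0.0854,0,0,0.02,0],[0.0854,0,0,0.02,0],[0.0854,0,0,0.02,0],[0.0854,0,0,0.015,0],[0.0854,0,0,0,0],[0.0854,0,0,0,0]]' 20
python3 -c "
from h import *
to(.609,.184,.25,1.4)
im,d,P=look('side');cv2.imwrite('pics/s1.png',cv2.resize(im[130:260,140:300],None,fx=4.5,fy=4.5,interpolation=cv2.INTER_CUBIC))"
```

```text
t: 7.65
eef_pos: [0.6084, 0.1783, 0.2533]
tool_rot: [-0.0, 0.699, 0.715, -0.001]
contact_force: [0.8, 1.5, 0.2]
gripper_width: 0.999
grasp_force: 0.0
t 7.65 tcp [0.6084 0.1783 0.2533] yang 1.34 tool delta mm [5.7 0.8 3.3] rows 1.0 yaw -0.060602802877795625 F [0.8 1.5 0.2] w 85.3 0.0
```

View pics/s1.png

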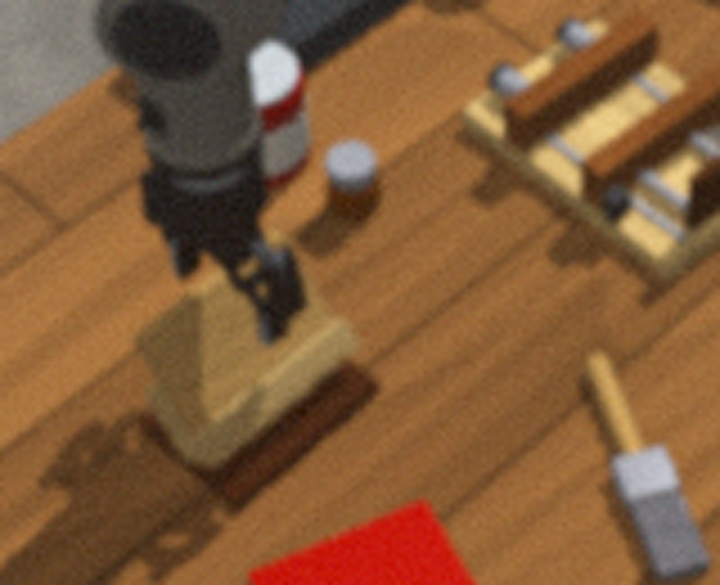

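The fingers straddle the board's top edge (crop pixel ~(230,270)), and the stand's mouth is open at upper right. Closing gently.

```bash
python3 -m pendant '[[0.02,0.005,0,0,0],[0.02,0,0,0,0],[0.02,0,0,0,0],[0.02,0,0,0,0],[0.02,0,0,0,0],[0.02,0,0,0,0],[0.02,0,0,0,0],[0.02,0,0,0,0]]' 20
python3 -c "
from h import *
to(.609,.184,.25,1.4)"
```

```text
t: 8.37
eef_pos: [0.6097, 0.1844, 0.2548]
tool_rot: [0.0, 0.699, 0.715, 0.001]
contact_force: [0.8, -0.3, 5.5]
gripper_width: 0.48
grasp_force: 18.5
t 8.37 tcp [0.6097 0.1844 0.2548] yang 1.34 tool delta mm [-0.4 -0.7  4.8] rows 1.0 yaw -0.05528423535213278 F [ 0.8 -0.3  5.5] w 41.0 18.504888920579106
```

```bash
python3 -m pendant '[[0.02,0,0.0035,-0.005,0],[0.02,0,0.0035,-0.005,0],[0.02,0,0.0035,-0.005,0],[0.02,0,0.0035,-0.005,0],[0.02,0,0,0,0]]' 
python3 -c "
from h import *
to(.609,.184,.25,1.4)
im,d,P=look('side');cv2.imwrite('pics/s2.png',cv2.resize(im[150:250,160:260],None,fx=5,fy=5,interpolation=cv2.INTER_CUBIC))"
```

```text
t: 8.78
eef_pos: [0.6217, 0.1842, 0.2731]
tool_rot: [-0.001, 0.699, 0.715, -0.003]
contact_force: [-6.0, -0.9, 5.6]
gripper_width: 0.462
grasp_force: 22.0
t 8.78 tcp [0.6217 0.1842 0.2731] yang 1.36 tool delta mm [  0.2 -12.5  23.2] rows 1.0 yaw -0.03606232569077861 F [-6.  -0.9  5.6] w 39.5 22.012135894037783
```

View pics/s2.png

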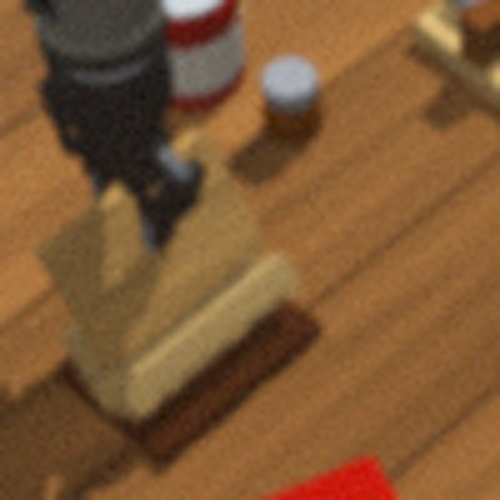

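The board is rising out of the slot with the fingers: more of its face shows above the lip at crop ~(210,330). Continuing along the slope.

```bash
python3 -m pendant '[[0.02,0,0.0035,-0.005,0],[0.02,0,0.0035,-0.005,0],[0.02,0,0.0035,-0.005,0],[0.02,0,0.0035,-0.005,0],[0.02,0,0.0035,-0.005,0],[0.02,0,0.0035,-0.005,0],[0.02,0,0.0,-0.007,0],[0.02,0,0,-0.007,0],[0.02,0,0,-0.007,0],[0.02,0,0,-0.007,0],[0.02,0,0,0,0]]' 
python3 -c "
from h import *
to(.609,.184,.25,1.4)
im,d,P=look('side');cv2.imwrite('pics/s3.png',cv2.resize(im[130:250,150:270],None,fx=5,fy=5,interpolation=cv2.INTER_CUBIC))"
```

```text
t: 9.75
eef_pos: [0.6446, 0.1851, 0.3339]
tool_rot: [0.001, 0.699, 0.715, 0.001]
contact_force: [0.9, 0.9, -1.5]
gripper_width: 0.251
grasp_force: 21.7
t 9.75 tcp [0.6446 0.1851 0.3339] yang 1.34 tool delta mm [ -0.3 -35.9  83.8] rows 3.0 yaw -0.05861063230923946 F [ 0.9  0.9 -1.5] w 21.5 21.69783686484152
```

View pics/s3.png

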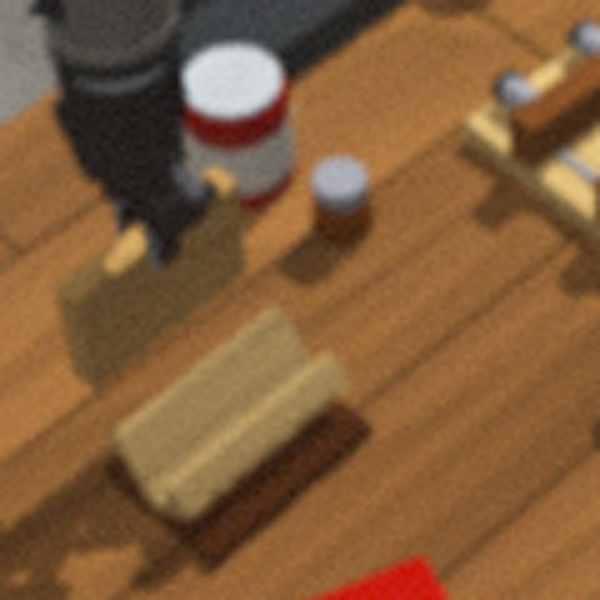

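The board came free and swung upright between the pads (opening 21.5 mm, board at crop ~(150,290)). I'll tighten the grip, lift, and measure it in the hand.

```bash
python3 -m pendant '[[0.0,0,-0.005,-0.02,0],[0.0,0,-0.015,-0.02,0],[0.0,0,-0.015,-0.02,0],[0.0,0,-0.01,0,0],[0.0,0,0,0,0],[0.0,0,0,0,0],[0.0,0,0,0,0]]' 40
python3 - <<'E'
from h import *
to(.58,.184,.40,1.4)
e=bot.get_obs()["eef_pos"]
for c in("side","top"):
    im,d,P=look(c);rel=P-e
    m=(abs(rel[...,0])<.03)&(abs(rel[...,1])<.09)&(P[...,2]>.1)&(rel[...,2]<-.105)&(d>0)
    col=im.astype(int);m&=(col[...,2]-col[...,0]>15)
    q=rel[m]*1000;print(c,m.sum(),q.min(0).round(),q.max(0).round(),np.percentile(q,[3,50,97],axis=0).round(1).tolist())
    if c=="side":
        k=cv2.resize(im[90:240,130:280],None,fx=4,fy=4,interpolation=cv2.INTER_CUBIC);cv2.imwrite("pics/s4.png",k)
    # front face plane
    f=m&(rel[...,0]<-.005);g=rel[f];cc=g.mean(0);n=np.linalg.svd(g-cc)[2][2];print("plane",cc.round(4),n.round(3))
    # lower/upper edge z as function of y
    for y0 in(-60,-45,-30,30,45,60):
        s=q[abs(q[:,1]-y0)<6]
        if len(s):print(y0,s[:,2].min().round(1),s[:,2].max().round(1))
E
```

```text
t: 10.38
eef_pos: [0.5994, 0.1832, 0.3904]
tool_rot: [-0.0, 0.699, 0.715, -0.001]
contact_force: [-0.3, -0.4, -1.3]
gripper_width: 0.245
grasp_force: 42.8
t 10.38 tcp [0.5994 0.1832 0.3904] yang 1.32 tool delta mm [  1.2 -19.4  -9.6] rows 1.0 yaw -0.07624070564627061 F [-0.3 -0.4 -1.3] w 21.0 42.81646317016566
side 883 [ -27.  -72. -257.] [  23.   72. -110.] [[-15.4, -66.9, -247.5], [-10.3, 13.8, -195.6], [9.5, 68.6, -153.0]]
plane [-0.011   0.0047 -0.2012] [-0.999 -0.012 -0.032]
-60 -256.6 -153.7
-45 -247.5 -160.9
-30 -251.7 -167.6
30 -254.2 -154.4
45 -254.1 -153.6
60 -250.9 -154.5
top 238 [ -15.   30. -253.] [   8.   68. -155.] [[-14.1, 32.4, -249.7], [-11.4, 51.1, -164.4], [7.2, 66.8, -156.7]]
plane [-0.0116  0.0493 -0.1913] [-1.     0.013  0.009]
30 -241.0 -155.8
45 -253.1 -154.9
60 -253.3 -155.9
```

View pics/s4.png

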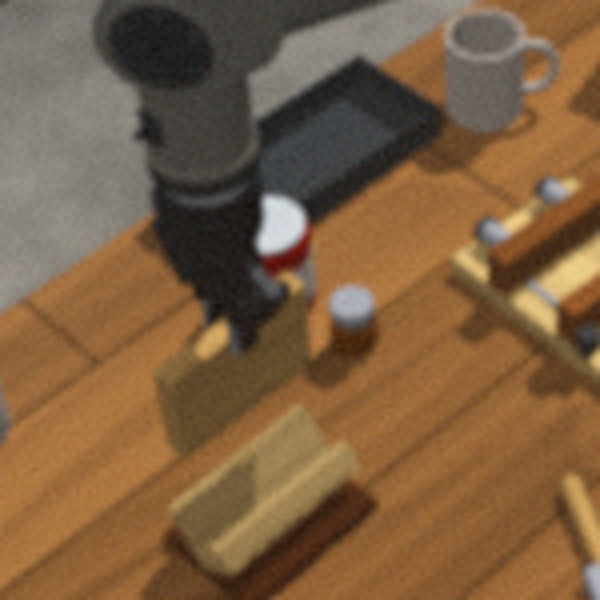

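Board held upright: top ~155 mm and bottom ~250 mm below the TCP, centred, so it touches the floor at TCP z ≈ 0.270. Carrying it over the mouth.

```bash
python3 -m pendant '[[0.0,0,-0.011,0,1.9],[0.0,-0.015,-0.011,0,1.9],[0.0,-0.03,-0.011,0,0],[0.0,-0.04,0,0,0],[0.0,-0.04,0,0,0],[0.0,-0.04,0,0,0],[0.0,-0.04,0,0,0],[0.0,-0.04,0,0,0],[0.0,-0.04,0,0,0],[0.0,-0.04,0,0,0],[0.0,-0.03,0,0,0],[0.0,-0.02,0,0,0]]'
python3 -m pendant '[[0.0,0,0,0,0],[0.0,0,0,0,0],[0.0,0,0,0,0]]' >/dev/null
python3 -c "
from h import *
to(.566,-.206,.30,-2.4)"
```

```text
t: 11.48
eef_pos: [0.55, -0.1955, 0.3908]
tool_rot: [-0.0, 0.724, 0.69, -0.001]
contact_force: [0.2, -0.8, -1.3]
gripper_width: 0.246
grasp_force: 42.9
t 11.73 tcp [ 0.5509 -0.1897  0.3911] yang -2.4 tool delta mm [-15.7  15.8  91.1] rows 3.0 yaw -3.6750974203414444e-05 F [-0.1  0.1 -1.5] w 20.8 42.86742953932844
```

```bash
python3 -m pendant '[[0.0,-0.0155,0.0155,0,0],[0.0,0,0,0,0],[0.0,0,0,0.02,0],[0.0,0,0,0.02,0],[0.0,0,0,0.02,0],[0.0,0,0,0.01,0],[0.0,0,0,0,0],[0.0,0,0,0,0],[0.0,0,0,0,0]]'
python3 - <<'E'
from h import *
to(.566,-.206,.27,-2.4)
im,d,P=look("side");cv2.imwrite("pics/s5.png",cv2.resize(im[90:210,220:340],None,fx=5,fy=5,interpolation=cv2.INTER_CUBIC))
z=P[...,2];R=np.zeros(d.shape,bool);R[90:210,220:340]=1
e=bot.get_obs()["eef_pos"]
E
```

```text
t: 12.48
eef_pos: [0.5661, -0.2062, 0.3229]
tool_rot: [0.001, 0.722, 0.692, 0.001]
contact_force: [0.4, 0.6, -1.3]
gripper_width: 0.248
grasp_force: 42.9
t 12.48 tcp [ 0.5661 -0.2062  0.3229] yang -2.41 tool delta mm [ 0.3 -0.2 52.9] rows 2.0 yaw -0.005782238788157201 F [ 0.4  0.6 -1.3] w 21.2 42.871608604327776
```

View pics/s5.png

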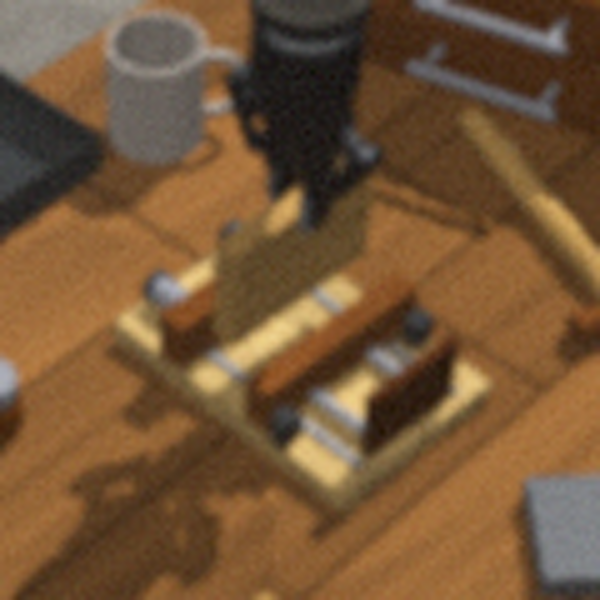

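The board hangs over the open mouth, with the fence to its left and the jaw to its right. Lowering close to the floor, then in small steps.

```bash
python3 -m pendant '[[0.0,0,0,0.014,0],[0.0,0,0,0.014,0],[0.0,0,0,0.01,0],[0.0,0,0,0.006,0],[0.0,0,0,0.003,0],[0.0,0,0,0,0],[0.0,0,0,0,0]]'
python3 -m pendant '[[0.0,0,0,0.002,0],[0.0,0,0,0.001,0],[0.0,0,0,0.001,0],[0.0,0,0,0,0],[0.0,0,0,0,0]]'
python3 -m pendant '[[0.0,0,0,0.001,0],[0.0,0,0,0.001,0],[0.0,0,0,0,0],[0.0,0,0,0,0]]'
```

```text
t: 13.12
eef_pos: [0.5657, -0.2067, 0.2752]
tool_rot: [0.0, 0.722, 0.692, 0.0]
contact_force: [0.3, 0.4, -0.6]
gripper_width: 0.247
grasp_force: 42.8
t: 13.53
eef_pos: [0.5663, -0.2076, 0.2728]
tool_rot: [0.002, 0.722, 0.691, 0.0]
contact_force: [-2.0, -1.3, 8.8]
gripper_width: 0.243
grasp_force: 43.3
t: 13.87
eef_pos: [0.5673, -0.2076, 0.2723]
tool_rot: [0.003, 0.722, 0.692, 0.001]
contact_force: [-1.0, -1.7, 16.4]
gripper_width: 0.248
grasp_force: 44.3
```

Firm floor contact (16 N up at z = 0.272, as predicted). Releasing gently and checking.

```bash
python3 -m pendant '[[0.0,0,0,-0.001,0],[0.0,0,0,0,0],[0.024,0,0,0,0],[0.028,0,0,0,0],[0.036,0,0,0,0],[0.045,0,0,0,0],[0.045,0,0,0,0],[0.045,0,0,-0.01,0],[0.045,0,0,-0.02,0],[0.045,0,0,-0.03,0],[0.045,0,0,-0.04,0],[0.045,0,0,-0.04,0]]' 20
python3 -m pendant '[[0.06,0,-0.03,-0.03,0],[0.06,0,-0.03,-0.03,0],[0.06,0,-0.03,0,0],[0.06,0,-0.03,0,0],[0.06,0,0,0,0],[0.06,0,0,0,0]]'
python3 - <<'E'
from h import *
im,d,P=look("side");cv2.imwrite("pics/s6.png",cv2.resize(im[110:210,170:350],None,fx=4.4,fy=4.4,interpolation=cv2.INTER_CUBIC))
im,d,P=look("top");z=P[...,2];R=np.zeros(d.shape,bool);R[110:215,290:385]=1
for lo,hi in((.055,.072),(.075,.092),(.105,.125)):
    m=R&(z>lo)&(z<hi);n,l,s,c=cv2.connectedComponentsWithStats(m.astype(np.uint8))
    for i in range(1,n):
        if s[i,4]>30: print(lo,s[i],cv2.minAreaRect((P[l==i][:,:2]*1000).astype(np.float32)),np.median(z[l==i]))
E
```

```text
t: 14.87
eef_pos: [0.5649, -0.2065, 0.4112]
tool_rot: [-0.001, 0.722, 0.692, -0.0]
contact_force: [1.4, -0.5, -0.2]
gripper_width: 0.524
grasp_force: 0.0
t: 15.37
eef_pos: [0.4453, -0.2016, 0.4696]
tool_rot: [0.001, 0.723, 0.691, -0.0]
contact_force: [0.1, -0.4, 0.2]
gripper_width: 0.701
grasp_force: 0.0
0.055 [312 135  55  12 523] ((611.48974609375, -208.49786376953125), (156.57716369628906, 27.551353454589844), 88.04975891113281) 0.064252214331526
0.055 [315 155  49   6  66] ((556.6400756835938, -206.7831268310547), (136.34742736816406, 6.315306186676025), 85.08930969238281) 0.06298280207047599
0.055 [311 165  51  12 424] ((523.0005493164062, -197.78114318847656), (143.55718994140625, 25.213088989257812), 87.82492065429688) 0.06411133718669526
0.075 [317 149  48  11  72] ((557.2735595703125, -204.94073486328125), (135.24949645996094, 18.676664352416992), 79.39828491210938) 0.08484649564004973
0.075 [324 194  32   6 148] ((447.1760559082031, -201.78634643554688), (86.5210189819336, 12.942939758300781), 88.02490997314453) 0.08389027366535648
0.105 [318 146  50  11 391] ((567.9048461914062, -205.45401000976562), (132.43798828125, 23.58900260925293), 87.45818328857422) 0.11419773374605256
```

View pics/s6.png

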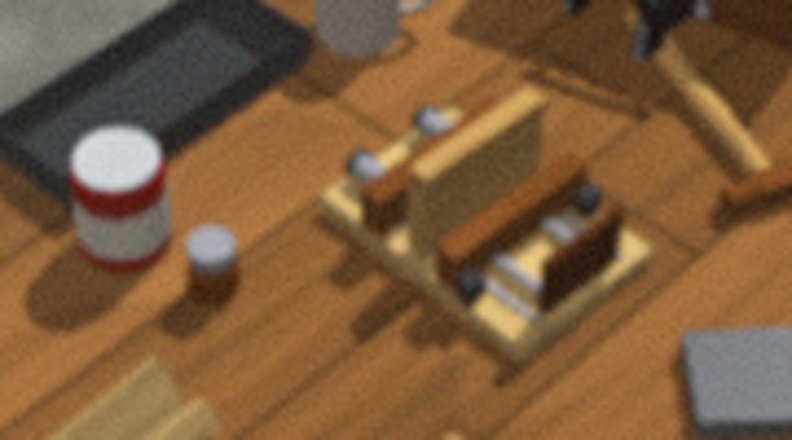

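The board stands upright in the open mouth with its top at 114 mm. The jaw is caught at its stop, and the tin (115,195) and jar (210,265) are undisturbed. Handing in.

```bash
python3 -c "
from station import bot
print(bot.hand_in())"
```

```text
the job is handed in; nothing more can be done
None
```

The jaw is open and caught at its stop, the pale board stands upright in the mouth (set down on the floor before release), the tin and jar are undisturbed, and the job was handed in at about 15.5 s.

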